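Turn the hexagonal tube block trough-up

TASK

Two alike grey hexagonal tube blocks lie trough-down on the worktop. Roll the left one, in the open space in front of the robot, one flat at a time until the face with the long trough lies on top, ready for a tube; let it rest on its flat after every turn, and set it down gently, never letting it topple or drop onto a face. Leave it lying flat about where it was, and leave the right-hand block, the petri dish and the sample pot where they are.

Things in the scene. Friction and masses are not known exactly. Their poses are not given: they have to be found in the camera images.
- hex_block_1: Grey plastic hexagonal prism, 140 mm long, 50 across flats, 57.7 across corners, faces 28.9 wide, 0.2 to 0.42 kg, a dark bore at each end. Lies on a flat. Origin: its centre, 25 mm above the worktop on any flat. x: long axis; z: outward normal of the trough face. Slanting faces pair up parallel, normals 30 degrees off level, so a tool tilted 30 degrees about x grips them. Starts left or right.
- trough_1 (a point): Middle of the trough face of hex_block_1 (its other five faces are plain), level with the two 5 mm flat lands, 25 mm from the block's centre along its z. The trough is 19 mm wide, 6 deep, and open at both ends: a notch in the end outline. At the start this face looks obliquely down, two flats from the top, towards the right.
- hex_block_2: The other block, of the same shape, size and axes as hex_block_1. Which of the two lies on the left (to be turned) and which on the right (to be left alone), some 0.3 to 0.55 m apart, differs each time. Both point roughly away from the robot, up to 45 degrees either way.
- trough_2 (a point): Middle of the trough face of hex_block_2, as trough_1 on hex_block_1, but at the start it looks obliquely down towards the left.
- petri_dish: Round clear petri dish, 72 mm across, 15 mm high, standing on the worktop to the left of both blocks. A bystander. Origin: centre of its underside.
- sample_pot: Round sample pot with a screw lid, 46 mm across, 55 mm high, standing behind and between the two blocks. A bystander. Origin: centre of its underside.

How it is judged:
By the outcome, as a careful person would: the job done as asked, in the order asked, and still so for the second after the job is handed in, with the robot touching nothing.
It also fails if it takes over 45 s, if anything falls off the work surface, if the arm or the gripper's body presses on something with over 40 N, if the wrist force passes 120 N, or if a joint passes its speed limit or range.

ROBOT

A 6-joint arm with a two-finger parallel gripper is mounted at the origin on a cart in front of the work surface, level with it; the furniture and walls round the work are solid. World frame = base frame: x ahead of the robot, y to its left, z up, the work surface at z = 0. Lengths are in mm, angles in rad, forces in N, time in s.
With the tool pointing down it reaches from about 275 to 1000 mm from the base axis. Payload 8.4 kg.
Tool frame: the origin (TCP) lies on the centre line of the jaws, within the pads' length; the fingertips stand 25 mm ahead of it and the grasp point (between the pads) lies 6 mm ahead of it; z points along the fingers, y is the line along which they close (so a half turn about z gives the same grasp; the last joint's range is limited). The gripper opens to 85 mm and grips with 20 to 120 N. Pads are 22 mm wide; open, the fingers measure 114 mm over their backs; the gripper's body (76 mm by 85 mm) begins 54 mm behind the grasp point. The pads swing forward as they close: fully open they stand 13 mm farther back than shut.
Start: joints at [1.207, 0.353, 1.633, -0, 1.155, -0.002], TCP at [221.223, 584.541, 256.281] pointing down, gripper open.
Joint ranges: [-2.63, 2.63], [-0.92, 2.1], [0.06, 2.66], [-1.3, 4.44], [0, 2.69], [-3.02, 3.02]. Speed limits (rad/s): [2.22, 2.22, 2.79, 3.14, 3.14, 3.14].

INTERFACE

Orientations are given as [roll, pitch, yaw] about the fixed x, y, z axes, in that order (R = Rz(yaw) Ry(pitch) Rx(roll)).
In Python, from rig import r gives the robot as it stands.
- The arm moves only by the shell command python3 -m jog 'ROWS' [FORCE]. ROWS is JSON, a list of rows, each a list of 3 entries, a list of its own where there are three numbers: the turn, a rotation vector about the tool's x, y, z in rad, then the shift along the tool's x, y, z in m, then the opening, from -1 (shut) to 1 (fully open). In form: [[[rx, ry, rz], [x, y, z], gripper], ...]. A call has 1 to 12 rows; each row shifts and turns the commanded pose from where the row before left it, along the tool's axes as they then stand; what a row does not reach is not made up. A row lasts 1/10 s, in which the tool goes at most 50 mm and 8.59 degrees, less where a joint would pass 70% of its speed; a pose out of reach is approached as far as the arm can. A call with a gripper value outside its range is refused whole. The fingers move at their own pace and stop on an object; FORCE is the grip in N (left out, the last holds). Time passes only in rows, so rows that do not move let the fingers close. It gives the time, the measured TCP pose, the force, the opening and the grip force at its end, in the units of the state.
- r.sense(): the state, without advancing time (a new reading comes with each control period).
- r.grab_frame(name): name is "scene" or "top"; returns the picture (400x640x3 uint8, red, green, blue); there is no depth.
- r.camera_params(name): a dict with "fx", "fy", "cx", "cy" (pixels), "rvec" (rotation vector, rad) and "tvec" (3), from world to camera coordinates, as OpenCV has them. Camera axes: x right, y down, z forward; pixel columns grow to the right and rows downward; lengths in mm; the calibration is good to about 2 mm. A picture is of the moment at which its call begins. camera_params takes no time and is no camera call.
- r.sign_off(): hands the job in; it is judged then, once.
The state is a dict: "clock": time; "qpos": joint angles; "qvel": joint speeds; "joint_efforts": joint torques, N m; "eef_pos": TCP position; "tcp_rot": TCP orientation; "contact_force": force on the tool from outside, world axes, zero at the start; "wrist_torque": the same for the moment, N m; "opening": opening from 0.0 (shut) to 1.0 (fully open); "grasp_force": force on a finger pad.
Only numpy, scipy, OpenCV 4.12 (cv2) and the standard library are available. Lean on these libraries where they do the work, as an engineer would, in place of code of your own. Each camera call takes 0.05 s, during which the arm holds its last target. There are 200 camera calls.

## Working session

There is one attempt and no reset: what is moved stays moved. The work goes in short steps, Python scripts to look and compute and a shell command to move; the robot and the scene stay as the last step left them, time stands still between calls to the robot, and variables do not carry over. Pictures are saved under pics/ and viewed, at most 10 in all, crops included, and the job is handed in when it is done.

```bash
mkdir -p pics
python3 - <<'E'
from rig import r
import cv2
for n in("scene","top"):
    cv2.imwrite(f"pics/{n}0.png",r.grab_frame(n)[:,:,::-1]); print(r.camera_params(n))
print(r.sense())
E
```

```text
{'fx': 454.15171345094643, 'fy': 454.15171345094643, 'cx': 315.6584308080711, 'cy': 197.5542846772972, 'rvec': array([ 1.94523296, -0.68473378,  0.4043963 ]), 'tvec': array([-440.78982306,  213.45213844, 1169.84298085])}
{'fx': 494.09185313573124, 'fy': 494.09185313573124, 'cx': 317.27748813770364, 'cy': 192.57588088072131, 'rvec': array([ 2.17211182, -2.0323201 ,  0.2223362 ]), 'tvec': array([ -40.86444611,  532.24944639, 1404.86929702])}
{'clock': 0.1, 'qpos': array([ 1.20660444e+00,  3.53571365e-01,  1.63406651e+00,  5.13831912e-06,
        1.15521574e+00, -2.40166634e-03]), 'qvel': array([-0.0006919 , -0.00107566, -0.00237848, -0.00066744, -0.00019913,
       -0.00057247]), 'joint_efforts': array([ 2.39693094e-03, -6.06358337e+01, -3.42818034e+01,  1.02556160e-04,
        3.88230023e-03,  3.30940838e-05]), 'eef_pos': array([221.07357014, 584.16227687, 255.63855472]), 'tcp_rot': array([-3.14033171e+00, -7.72673259e-06,  2.77980036e+00]), 'contact_force': array([-0.00027944, -0.04245282,  0.09324699]), 'wrist_torque': array([ 0.00682027, -0.04454038,  0.06506084]), 'grasp_force': 0.0, 'opening': 0.9959608892861668}
```

View pics/scene0.png

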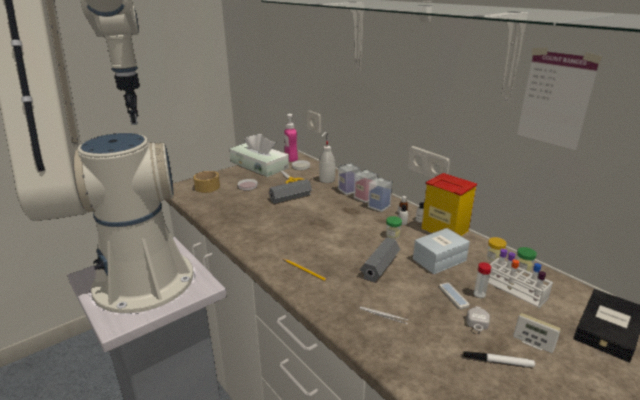

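View pics/top0.png

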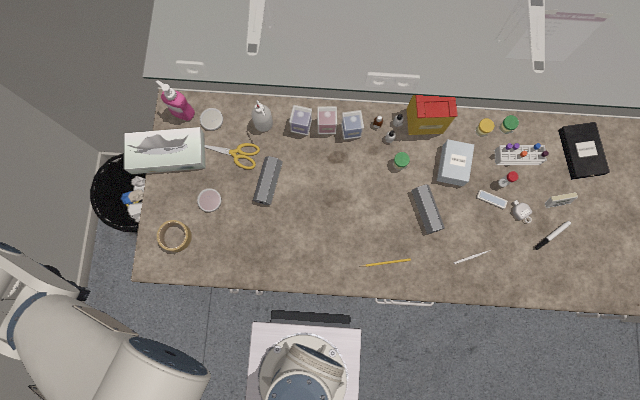

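The scene view shows the left block near (290,190) and the right one near (380,258). In the top view they are at (267,181) and (428,208). The dish is at (209,200), the pot at (401,160), and scissors lie close to the left block at (245,155). Next I'll measure the left block.

```bash
cat > h.py <<'E'
import cv2,numpy as np
from rig import r
def ray(n,u,v,z):
    p=r.camera_params(n);R=cv2.Rodrigues(p["rvec"])[0];C=-R.T@p["tvec"]
    d=R.T@np.array([(u-p["cx"])/p["fx"],(v-p["cy"])/p["fy"],1.]);return C+d*(z-C[2])/d[2]
def proj(n,X):
    p=r.camera_params(n);K=np.array([[p["fx"],0,p["cx"]],[0,p["fy"],p["cy"]],[0,0,1.]])
    return cv2.projectPoints(np.float64(X).reshape(-1,1,3),p["rvec"],p["tvec"],K,None)[0].reshape(-1,2)
def block(n,box,z=37.5,lo=0):
    im=r.grab_frame(n);x0,y0,x1,y1=box;c=im[y0:y1,x0:x1].astype(int)
    m=((c.max(2)-c.min(2)<14)&(c.max(2)>60)).astype(np.uint8)
    m=cv2.morphologyEx(m,cv2.MORPH_OPEN,np.ones((3,3)))
    k=max(cv2.findContours(m,cv2.RETR_EXTERNAL,cv2.CHAIN_APPROX_NONE)[0],key=cv2.contourArea)
    return im,k+[x0,y0],cv2.minAreaRect(k+[x0,y0])
E
python3 - <<'E'
from h import *
im,k,b=block("top",(235,140,300,220)); print(b)
P=np.array([ray("top",*q,30)[:2] for q in cv2.boxPoints(b)]);print(P.round(1),P.mean(0))
for i in range(2):print(np.linalg.norm(P[i]-P[i+1]),np.degrees(np.arctan2(*(P[i+1]-P[i])[::-1])))
for n,u,v in(("top",209,200),("top",401,160)):print(ray(n,u,v,15))
a=cv2.resize(im[140:220,225:305],None,fx=7,fy=7,interpolation=cv2.INTER_CUBIC)
cv2.polylines(a,[((k-[225,140])*7+3).astype(int)],True,(255,0,0),1)
s=cv2.resize(r.grab_frame("scene")[165:215,235:335],None,fx=7,fy=7,interpolation=cv2.INTER_CUBIC)
cv2.imwrite("pics/topc.png",a[:,:,::-1]);cv2.imwrite("pics/scc.png",s[:,:,::-1])
E
```

```text
((267.3137512207031, 180.17050170898438), (18.78860092163086, 48.22943115234375), 15.52410888671875)
[[501.4 189.8]
 [649.1 164.1]
 [636.7 107.3]
 [489.6 134.1]] [569.19512144 148.81040957]
149.91868508266046 -9.88349714510016
58.11319261956261 -102.2308793472637
[498.37665705 322.13767866  15.        ]
[ 663.59899664 -256.55409074   15.        ]
```

View pics/topc.png

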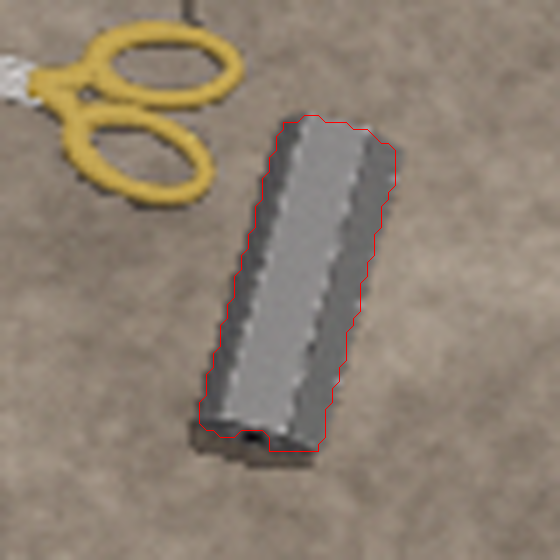

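View pics/scc.png

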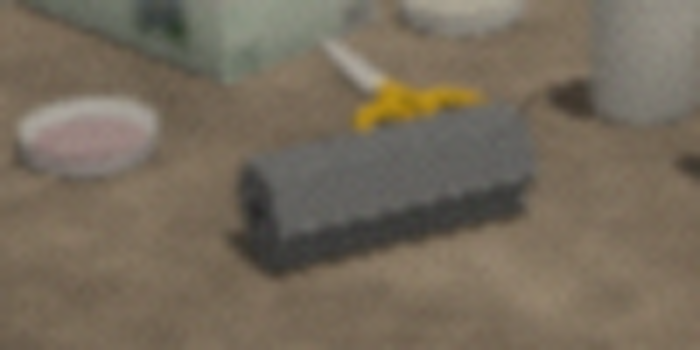

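The left block's top face shows as a bright strip in the top crop, with corners near (300,118), (365,128), (287,435) and (222,420). The scissors handle is about 20 mm left of its far half. The scene crop shows the trough notch at the block's lower right. I'll measure the bright strip on the z=50 plane.

```bash
cat >> h.py <<'E'
def topface(im,box,t,z=50):
    x0,y0,x1,y1=box;c=cv2.resize(im[y0:y1,x0:x1],None,fx=8,fy=8,interpolation=cv2.INTER_LINEAR).astype(int)
    m=((c.max(2)-c.min(2)<20)&(c.mean(2)>t)).astype(np.uint8);m=cv2.morphologyEx(m,cv2.MORPH_OPEN,np.ones((17,17)))
    k=max(cv2.findContours(m,cv2.RETR_EXTERNAL,cv2.CHAIN_APPROX_NONE)[0],key=cv2.contourArea)
    b=cv2.boxPoints(cv2.minAreaRect(k));q=(b+.5)/8-.5+[x0,y0]
    P=np.array([ray("top",*p,z)[:2] for p in q]);e=[P[1]-P[0],P[2]-P[1]];l=[np.linalg.norm(v) for v in e]
    v=e[int(np.argmax(l))];v=v*np.sign(v[0]);return P.mean(0),l,np.degrees(np.arctan2(v[1],v[0])),q
E
python3 - <<'E'
from h import *
im=r.grab_frame("top")
print(im[180,255:282].mean(1).round())
for t in(112,120,128):
  c,l,a,q=topface(im,(250,150,290,210),t);print(t,c,l,a)
# cross-check: project prism corners into the scene view
e=np.radians(a);x=np.array([np.cos(e),np.sin(e)]);y=np.array([-x[1],x[0]])
X=[[*(c+s*70*x+w*14.4*y),50] for s in(-1,1) for w in(-1,1)]
print(proj("scene",X).round(1).tolist(),[((p-[235,165])*7).round().tolist() for p in proj("scene",X)])
E
```

```text
[128. 120. 112.  76.  83.  78.  93. 138. 136. 138. 136. 140. 138. 136.
 137. 142. 148. 102. 106. 105. 106. 106. 123. 150. 146. 141. 142.]
112 [569.79126209 147.79133249] [np.float64(141.49081296870537), np.float64(33.566165157344145)] -10.19045391298897
120 [570.09939103 148.24863469] [np.float64(141.07763505016192), np.float64(31.369253901633922)] -10.146618186379902
128 [570.10916364 148.33130149] [np.float64(140.33355215017164), np.float64(30.051901372140232)] -10.085808665220826
[[273.6, 189.9], [270.2, 186.7], [310.6, 181.2], [306.8, 178.3]] [[270.0, 174.0], [247.0, 152.0], [529.0, 114.0], [502.0, 93.0]]
```

Block 1 is centred at (570,148), axis yaw -10.1°. The measured top face is 140×30 mm, as it should be, and its corners reproject correctly in the scene view.

Plan, two turns:
- Grip with the tool leaning to the right.
- Lift slightly and turn 60° about tool +x.
- Set the block down and release.

First I'll fly to a point above it.

```bash
python3 -m jog '[[[0,0,0],[-0.020,-0.014,0],0.46],[[0,0,0],[-0.041,-0.0275,0],0.46],[[0,0,0],[-0.041,-0.0275,0],0.46],[[0,0,0],[-0.041,-0.0275,0],0.46],[[0,0,0],[-0.041,-0.0275,0],0.46],[[0,0,0],[-0.041,-0.0275,0],0.46],[[0,0,0],[-0.041,-0.0275,0],0.46],[[0,0,0],[-0.041,-0.0275,0],0.46],[[0,0,0],[-0.041,-0.0275,0],0.46],[[0,0,0],[-0.041,-0.0275,0],0.46],[[0,0,0],[-0.041,-0.0275,0],0.46],[[0,0,0],[-0.041,-0.0275,0],0.46]]' 60
python3 -m jog '[[[0,0,-0.0925],[-0.015,-0.010,0.01],0.46],[[0,0,-0.0925],[0,0,0.02],0.46],[[-0.131,0,0],[0,0,0],0.46],[[-0.131,0,0],[0,0,0],0.46],[[-0.131,0,0],[0,0,0],0.46],[[-0.131,0,0],[0,0,0],0.46],[[0,0,0],[0,0,0],0.46],[[0,0,0],[0,0,0],0.46]]'
cat >> h.py <<'E'
from scipy.spatial.transform import Rotation as Ro
def want(C,yaw,th,d):
    """tool-frame turn and shift (mm) to reach: axis yaw deg, tilt th deg about tool x, block centre d ahead of TCP"""
    s=r.sense();R0=Ro.from_euler("xyz",s["tcp_rot"]);R1=Ro.from_euler("zx",[0,0])
    R1=Ro.from_euler("z",yaw+180,degrees=True)*Ro.from_euler("x",180,degrees=True)*Ro.from_euler("x",th,degrees=True)
    T=np.array(C)-d*R1.as_matrix()[:,2]
    print("t",round(s["clock"],2),"target",T.round(1),"now",s["eef_pos"].round(1),"open",round(s["opening"],3),"F",s["contact_force"].round(1),"grip",round(s["grasp_force"],1))
    print("turn",(R0.inv()*R1).as_rotvec().round(4),"shift in new frame",R1.inv().apply(T-s["eef_pos"]).round(1))
    print("centre implied at d=22",(s["eef_pos"]+22*R0.as_matrix()[:,2]).round(1))
E
python3 -c "
from h import *
want([570,148.3,25],-10.1,-30,90)"
```

```text
clock: 1.45
eef_pos: [550.6, 119.9, 256.4]
tcp_rot: [3.141, 0.0, 2.78]
contact_force: [0.9, 1.1, 0.0]
opening: 0.734
grasp_force: 0.0
clock: 2.25
eef_pos: [560.1, 106.2, 225.8]
tcp_rot: [2.62, -0.001, 2.963]
contact_force: [0.0, 0.5, 0.5]
opening: 0.727
grasp_force: 0.0
t 2.25 target [562.1 104.  102.9] now [560.1 106.2 225.8] open 0.727 F [0.  0.5 0.5] grip 0.0
turn [-0.0025 -0.     -0.003 ] shift in new frame [ -2.4 -63.  105.5]
centre implied at d=22 [562.  117.  206.8]
```

```bash
python3 -m jog '[[[-0.0025,0,-0.003],[-0.0024,-0.030,0.010],0.46],[[0,0,0],[0,-0.024,0.033],0.46],[[0,0,0],[0,-0.009,0.035],0.46],[[0,0,0],[0,0,0.0275],0.46],[[0,0,0],[0,0,0],0.46],[[0,0,0],[0,0,0],0.46]]'
python3 -c "
from h import *
want([570,148.3,25],-10.1,-30,22)"
```

```text
clock: 2.85
eef_pos: [562.6, 106.2, 103.9]
tcp_rot: [2.616, 0.001, 2.97]
contact_force: [0.5, 0.1, 0.6]
opening: 0.728
grasp_force: 0.0
t 2.85 target [568.1 137.5  44.1] now [562.6 106.2 103.9] open 0.728 F [0.5 0.1 0.6] grip 0.0
turn [ 0.0016 -0.0011  0.0046] shift in new frame [ 0.1 -2.4 67.7]
centre implied at d=22 [564.5 117.   84.9]
```

```bash
python3 -m jog '[[[0,0,0.004],[0,-0.002,0.015],0.46],[[0,0,0],[0,0,0.015],0.46],[[0,0,0],[0,0,0.012],0.46],[[0,0,0],[0,0,0.008],0.46],[[0,0,0],[0,0,0],0.46],[[0,0,0],[0,0,0],0.46]]'
python3 - <<'E'
from h import *
want([570,148.3,25],-10.1,-30,22)
im=r.grab_frame("top")[140:220,225:325];im2=r.grab_frame("scene")[145:225,235:335]
f=lambda a:cv2.resize(a,None,fx=4,fy=4,interpolation=cv2.INTER_CUBIC)
cv2.imwrite("pics/pre.png",np.hstack([f(im),f(im2)])[:,:,::-1])
E
```

```text
clock: 3.45
eef_pos: [566.4, 128.4, 59.1]
tcp_rot: [2.615, -0.001, 2.964]
contact_force: [0.5, -0.0, -0.7]
opening: 0.73
grasp_force: 0.0
t 3.45 target [568.1 137.5  44.1] now [566.4 128.4  59.1] open 0.73 F [ 0.5 -0.  -0.7] grip 0.0
turn [ 0.0028 -0.0003 -0.0015] shift in new frame [-0.   0.5 17.6]
centre implied at d=22 [568.3 139.2  40. ]
```

View pics/pre.png

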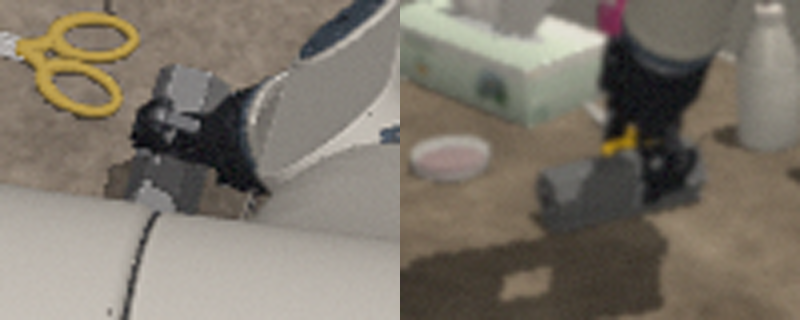

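The fingers straddle the block. In the scene crop the gripper looks off toward the far end, so I'll check that against the projection before going deeper.

Run:
```python
from h import *
s=r.sense();R=Ro.from_euler("xyz",s["tcp_rot"]).as_matrix();T=s["eef_pos"]
X=[T,T+20*R[:,2],T+20*R[:,2]-35*R[:,1],T+20*R[:,2]+35*R[:,1],T-50*R[:,2],[570,148.3,50]]
print("scene crop",((proj("scene",X)-[235,145])*4+[400,0]).round().tolist());print("top crop",((proj("top",X)-[225,140])*4).round().tolist())
```

```text
scene crop [[633.0, 154.0], [628.0, 168.0], [644.0, 200.0], [613.0, 137.0], [644.0, 118.0], [622.0, 156.0]]
top crop [[193.0, 155.0], [182.0, 158.0], [223.0, 173.0], [141.0, 142.0], [221.0, 149.0], [168.0, 152.0]]
```

Run:
```python
from h import *
im=r.grab_frame("top")[150:200,245:295];im2=r.grab_frame("scene")[155:205,265:315]
f=lambda a:cv2.convertScaleAbs(cv2.resize(a,None,fx=8,fy=8,interpolation=cv2.INTER_CUBIC),alpha=1.8,beta=10)
a,b=f(im),f(im2)
s=r.sense();R=Ro.from_euler("xyz",s["tcp_rot"]).as_matrix();T=s["eef_pos"]
X=[T,T+20*R[:,2],T+20*R[:,2]-38*R[:,1],T+20*R[:,2]+38*R[:,1],T-50*R[:,2]]
for n,g,o in(("top",a,(245,150)),("scene",b,(265,155))):
  for p,c in zip(proj(n,X),[(255,0,0),(255,255,0),(0,255,0),(0,255,255),(255,0,255)]):cv2.circle(g,tuple(int(t) for t in (p-o)*8+4),4,c,-1)
cv2.imwrite("pics/pre2.png",np.hstack([a,b])[:,:,::-1])
```

```text
(no output)
```

View pics/pre2.png

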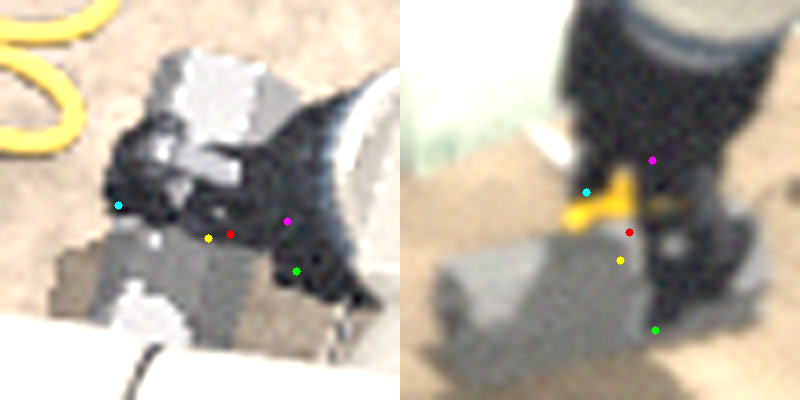

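The finger blobs sit about 5 to 12 mm toward the far end of the projected marks, at (145,165) against (118,205) in the top crop and (700,260) against (655,330) in the scene crop. Across the block they straddle it well. I'll shift 6 mm back along the block and finish the approach, watching the force.

```bash
python3 -m jog '[[[0,0,0],[0.006,0,0.007],0.46],[[0,0,0],[0,0,0.006],0.46],[[0,0,0],[0,0,0.004],0.46],[[0,0,0],[0,0,0],0.46],[[0,0,0],[0,0,0],0.46]]'
python3 -c "
from h import *
want([570,148.3,25],-10.1,-30,22)"
```

```text
clock: 4.15
eef_pos: [562.1, 137.8, 44.3]
tcp_rot: [2.615, -0.001, 2.964]
contact_force: [-0.6, 1.2, 1.1]
opening: 0.732
grasp_force: 0.0
t 4.15 target [568.1 137.5  44.1] now [562.1 137.8  44.3] open 0.732 F [-0.6  1.2  1.1] grip 0.0
turn [ 0.0029 -0.0001 -0.0015] shift in new frame [-6.   0.5  0.6]
centre implied at d=22 [564.  148.7  25.3]
```

```bash
python3 -m jog '[[[0.003,0,0],[0,0,0],0.3],[[0,0,0],[0,0,0],0.2],[[0,0,0],[0,0,0],0.1],[[0,0,0],[0,0,0],-0.1],[[0,0,0],[0,0,0],-0.3],[[0,0,0],[0,0,0],-0.5],[[0,0,0],[0,0,0],-0.5],[[0,0,0],[0,0,0],-0.5]]' 60
python3 -c "
from h import *
want([570,148.3,25],-10.1,-30,22)"
```

```text
clock: 4.95
eef_pos: [562.3, 137.7, 45.1]
tcp_rot: [2.618, 0.0, 2.964]
contact_force: [-2.7, -2.4, 5.6]
opening: 0.571
grasp_force: 62.0
t 4.95 target [568.1 137.5  44.1] now [562.3 137.7  45.1] open 0.571 F [-2.7 -2.4  5.6] grip 62.0
turn [ 0.0004  0.0008 -0.0012] shift in new frame [-5.7  0.2  1.3]
centre implied at d=22 [564.3 148.5  26.1]
```

The grip is on the flats, 0.571 open (about 49 mm). I'll lift about 12 mm.

```bash
python3 -m jog '[[[0,0,0],[0,0.0015,-0.0026],-0.5],[[0,0,0],[0,0.0015,-0.0026],-0.5],[[0,0,0],[0,0.0015,-0.0026],-0.5],[[0,0,0],[0,0.0015,-0.0026],-0.5],[[0,0,0],[0,0,0],-0.5],[[0,0,0],[0,0,0],-0.5]]'
python3 - <<'E'
from h import *
want([570,148.3,37],-10.1,-30,22)
im2=r.grab_frame("scene")[145:225,235:335];im=r.grab_frame("top")[140:220,225:325]
f=lambda a:cv2.convertScaleAbs(cv2.resize(a,None,fx=4,fy=4,interpolation=cv2.INTER_CUBIC),alpha=1.6,beta=10)
cv2.imwrite("pics/lift1.png",np.hstack([f(im),f(im2)])[:,:,::-1])
E
```

```text
clock: 5.55
eef_pos: [562.1, 137.7, 56.6]
tcp_rot: [2.618, -0.0, 2.964]
contact_force: [0.2, 0.1, -2.4]
opening: 0.567
grasp_force: 62.2
t 5.55 target [568.1 137.5  56.1] now [562.1 137.7  56.6] open 0.567 F [ 0.2  0.1 -2.4] grip 62.2
turn [-0.0002  0.0004 -0.0013] shift in new frame [-5.9  0.4  0.9]
centre implied at d=22 [564.1 148.6  37.5]
```

View pics/lift1.png

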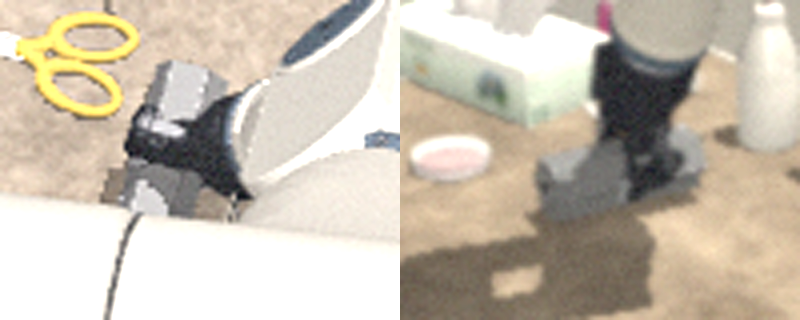

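Lifted cleanly: the block hangs level and the load reads 2.4 N. Now I'll turn it 60° about its own axis.

```bash
python3 -m jog '[[[0.06,0,0],[0,0.0014,0],-0.5],[[0.11,0,0],[0,0.0025,0],-0.5],[[0.11,0,0],[0,0.0025,0],-0.5],[[0.11,0,0],[0,0.0025,0],-0.5],[[0.11,0,0],[0,0.0025,0],-0.5],[[0.11,0,0],[0,0.0025,0],-0.5],[[0.11,0,0],[0,0.0025,0],-0.5],[[0.11,0,0],[0,0.0025,0],-0.5],[[0.11,0,0],[0,0.0025,0],-0.5],[[0.107,0,0],[0,0.0025,0],-0.5],[[0,0,0],[0,0,0],-0.5],[[0,0,0],[0,0,0],-0.5]]'
python3 -c "
from h import *
want([564,148.3,25],-10.1,30,23.2);print(r.sense()['wrist_torque'])"
```

```text
clock: 6.85
eef_pos: [565.6, 160.6, 56.9]
tcp_rot: [-2.622, -0.002, 2.965]
contact_force: [0.1, -0.2, -2.5]
opening: 0.569
grasp_force: 62.8
t 6.85 target [566.  159.7  45.1] now [565.6 160.6  56.9] open 0.569 F [ 0.1 -0.2 -2.5] grip 62.8
turn [ 0.0041 -0.0022  0.0009] shift in new frame [-0.6  5.2 10.6]
centre implied at d=22 [563.6 149.9  37.8]
[ 0.37187421 -0.09171346 -0.01892483]
```

```bash
python3 -m jog '[[[0.004,-0.002,0],[0,0.001,0.0017],-0.5],[[0,0,0],[0,0.0015,0.0026],-0.5],[[0,0,0],[0,0.001,0.0017],-0.5],[[0,0,0],[0,0.0005,0.0009],-0.5],[[0,0,0],[0,0.0005,0.0009],-0.5],[[0,0,0],[0,0.0005,0.0009],-0.5],[[0,0,0],[0,0,0],-0.5],[[0,0,0],[0,0,0],-0.5]]'
```

```text
clock: 7.65
eef_pos: [566.1, 160.1, 47.7]
tcp_rot: [-2.616, 0.001, 2.965]
contact_force: [0.3, 0.7, -3.6]
opening: 0.568
grasp_force: 62.8
```

```bash
python3 -m jog '[[[0,0,0],[0,0.0005,0.0009],-0.5],[[0,0,0],[0,0.0003,0.0004],-0.5],[[0,0,0],[0,0,0],-0.5],[[0,0,0],[0,0,0],-0.5]]'
```

```text
clock: 8.05
eef_pos: [566.1, 160.2, 46.2]
tcp_rot: [-2.616, 0.001, 2.965]
contact_force: [-0.4, -0.2, -1.9]
opening: 0.566
grasp_force: 62.8
```

```bash
python3 -m jog '[[[0,0,0],[0,0.0003,0.0004],-0.5],[[0,0,0],[0,0,0],-0.5],[[0,0,0],[0,0,0],-0.5]]';python3 -m jog '[[[0,0,0],[0,0.0003,0.0004],-0.5],[[0,0,0],[0,0,0],-0.5],[[0,0,0],[0,0,0],-0.5]]'
```

```text
clock: 8.35
eef_pos: [566.1, 160.2, 45.7]
tcp_rot: [-2.616, 0.001, 2.965]
contact_force: [-0.6, 0.6, -1.4]
opening: 0.57
grasp_force: 62.8
clock: 8.65
eef_pos: [566.0, 160.3, 45.1]
tcp_rot: [-2.616, 0.001, 2.965]
contact_force: [0.5, -0.3, -2.3]
opening: 0.57
grasp_force: 62.8
```

```bash
python3 -m jog '[[[0,0,0],[0,0.0003,0.0004],-0.5],[[0,0,0],[0,0,0],-0.5],[[0,0,0],[0,0,0],-0.5]]';python3 -m jog '[[[0,0,0],[0,0.0003,0.0004],-0.5],[[0,0,0],[0,0,0],-0.5],[[0,0,0],[0,0,0],-0.5]]'
```

```text
clock: 8.95
eef_pos: [566.1, 160.3, 45.0]
tcp_rot: [-2.616, 0.001, 2.965]
contact_force: [-0.8, 0.6, 4.1]
opening: 0.568
grasp_force: 63.2
clock: 9.25
eef_pos: [566.1, 160.3, 45.0]
tcp_rot: [-2.616, 0.001, 2.965]
contact_force: [-3.0, 1.0, 7.7]
opening: 0.569
grasp_force: 63.6
```

Contact at the expected height, with a gentle 7.7 N. I'll release and back out along the tool axis.

```bash
python3 -m jog '[[[0,0,0],[0,0,0],0.18],[[0,0,0],[0,0,0],0.25],[[0,0,0],[0,0,0],0.35],[[0,0,0],[0,0,0],0.46],[[0,0,0],[0,0,0],0.46],[[0,0,0],[0,0,0],0.46]]'; python3 -m jog '[[[0,0,0],[0,0,-0.004],0.46],[[0,0,0],[0,0,-0.008],0.46],[[0,0,0],[0,0,-0.015],0.46],[[0,0,0],[0,0,-0.025],0.46],[[0,0,0],[0,0,-0.035],0.46],[[0,0,0],[0,-0.02,-0.03],0.46],[[-0.13,0,0],[0,-0.02,-0.02],0.46],[[-0.13,0,0],[0,-0.02,0],0.46],[[-0.13,0,0],[0,-0.02,0],0.46],[[-0.13,0,0],[0,-0.02,0],0.46],[[-0.13,0,0],[0,-0.02,0],0.46],[[-0.13,0,0],[0,-0.02,0],0.46]]'
python3 - <<'E'
from h import *
im=r.grab_frame("top")
for t in(112,120,128):
  try:c,l,a,q=topface(im,(245,145,295,215),t);print(t,c,l,a)
  except Exception as e:print(e)
want([570,148.3,25],-10.1,-30,90)
a=cv2.resize(im[140:220,225:305],None,fx=6,fy=6,interpolation=cv2.INTER_CUBIC)
cv2.imwrite("pics/t1.png",a[:,:,::-1])
E
```

```text
clock: 9.85
eef_pos: [566.1, 160.4, 44.1]
tcp_rot: [-2.616, 0.001, 2.965]
contact_force: [-0.5, 0.0, 0.8]
opening: 0.729
grasp_force: 0.0
clock: 11.05
eef_pos: [556.0, 98.0, 199.0]
tcp_rot: [2.881, 0.007, 2.966]
contact_force: [0.2, -0.4, 0.1]
opening: 0.73
grasp_force: 0.0
112 [569.86501079 109.29285751] [np.float64(88.63659705111378), np.float64(215.697223591182)] 4.379268017254393
120 [569.9521206  107.98494445] [np.float64(85.97372983714291), np.float64(215.697223591182)] 4.379268017254393
128 [569.98945339 107.42440996] [np.float64(84.83250037041753), np.float64(215.697223591182)] 4.379268017254393
t 11.1 target [562.1 104.  102.9] now [554.6  93.8 197.4] open 0.729 F [-1.9 -3.4 -1.1] grip 0.0
turn [-0.2565  0.0049  0.0042] shift in new frame [ -5.6 -37.4  87.5]
centre implied at d=22 [555.8  99.5 176.2]
```

View pics/t1.png

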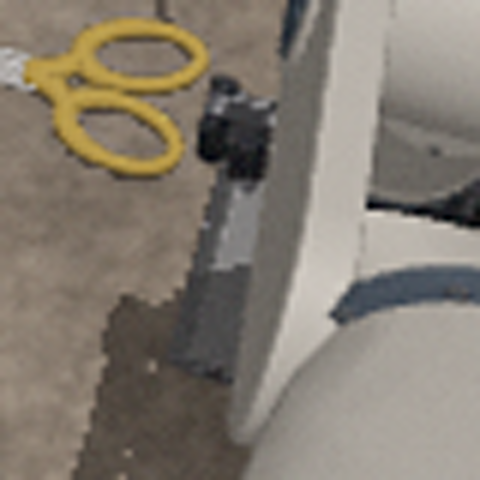

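The forearm still hides the block in the top crop; only its left edge near (210,300) shows. I'll move aside to look.

```bash
python3 -m jog '[[[-0.1285,0.005,0.004],[0,-0.035,-0.02],0.46],[[-0.128,0,0],[0,-0.035,-0.02],0.46],[[0,0,0],[0,-0.035,-0.02],0.46],[[0,0,0],[0,-0.035,-0.02],0.46],[[0,0,0],[0,-0.035,-0.02],0.46],[[0,0,0],[0,0,0],0.46]]'
python3 - <<'E'
from h import *
im=r.grab_frame("top")
for t in(112,120,128):
  try:c,l,a,q=topface(im,(250,145,290,210),t);print(t,c,l,a)
  except Exception as e:print(e)
want([570,148.3,25],-10.1,-30,90)
f=lambda a,k:cv2.resize(a,None,fx=k,fy=k,interpolation=cv2.INTER_CUBIC)
cv2.imwrite("pics/t2.png",np.hstack([f(im[140:220,225:305],5),f(r.grab_frame("scene")[150:230,250:330],5)])[:,:,::-1])
E
```

```text
clock: 11.7
eef_pos: [520.0, -101.5, 214.3]
tcp_rot: [2.636, -0.004, 2.96]
contact_force: [0.4, 0.8, 0.4]
opening: 0.733
grasp_force: 0.0
112 [570.14379256 148.90384122] [np.float64(141.4753592818486), np.float64(31.455174288010262)] -10.009886874923145
120 [569.91523282 149.05328712] [np.float64(140.05865493593546), np.float64(30.154363500095794)] -10.079909806544633
128 [521.94006768 155.13441548] [np.float64(40.86076331233414), np.float64(26.901967711306423)] 0.5354409913588892
t 11.75 target [562.1 104.  102.9] now [520.1 -99.4 214.2] open 0.729 F [0.3 0.7 0.2] grip 0.0
turn [-0.0166 -0.0015 -0.0061] shift in new frame [ -5.7 124.1 200.2]
centre implied at d=22 [521.9 -88.8 195. ]
```

View pics/t2.png

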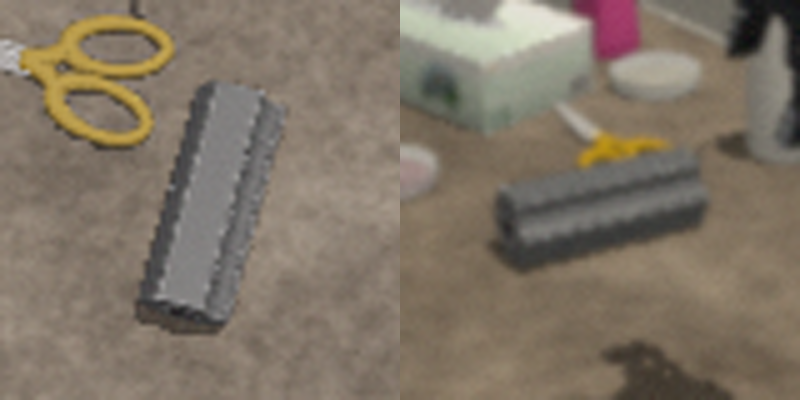

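Turn one is good. The trough now looks up to the right (scene crop (600,215)), and the block lies flat at (570,149), yaw -10.1°. I'll repeat for the second turn.

```bash
python3 -m jog '[[[-0.0166,-0.0015,-0.006],[0,0.025,0.04],0.46],[[0,0,0],[0,0.025,0.04],0.46],[[0,0,0],[0,0.025,0.04],0.46],[[0,0,0],[0,0.025,0.04],0.46],[[0,0,0],[0,0.025,0.04],0.46],[[0,0,0],[0,0,0],0.46],[[0,0,0],[0,0,0],0.46]]'
python3 -c "
from h import *
want([564.1,150,25],-10.1,-30,22)"
```

```text
clock: 12.5
eef_pos: [554.8, 109.7, 101.9]
tcp_rot: [2.617, -0.002, 2.972]
contact_force: [0.2, -1.4, -0.0]
opening: 0.728
grasp_force: 0.0
t 12.5 target [562.2 139.2  44.1] now [554.8 109.7 101.9] open 0.728 F [ 0.2 -1.4 -0. ] grip 0.0
turn [ 0.0008 -0.0052  0.0045] shift in new frame [-2.1 -2.7 65.2]
centre implied at d=22 [556.6 120.6  82.9]
```

```bash
python3 -m jog '[[[0,-0.004,0.004],[-0.002,-0.0025,0.012],0.46],[[0,0,0],[0,0,0.018],0.46],[[0,0,0],[0,0,0.015],0.46],[[0,0,0],[0,0,0.008],0.46],[[0,0,0],[0,0,0],0.46],[[0,0,0],[0,0,0],0.46]]'
python3 -c "
from h import *
want([564.1,150,25],-10.1,-30,22)"
```

```text
clock: 13.1
eef_pos: [561.8, 130.8, 54.5]
tcp_rot: [2.617, -0.0, 2.962]
contact_force: [0.0, 0.0, 0.4]
opening: 0.731
grasp_force: 0.0
t 13.1 target [562.2 139.2  44.1] now [561.8 130.8  54.5] open 0.731 F [0.  0.  0.4] grip 0.0
turn [ 0.0006  0.0013 -0.0032] shift in new frame [ 1.1  1.9 13.2]
centre implied at d=22 [563.7 141.7  35.5]
```

```bash
python3 -m jog '[[[0,0.001,-0.003],[0.001,0.002,0.005],0.46],[[0,0,0],[0,0,0.005],0.46],[[0,0,0],[0,0,0.003],0.46],[[0,0,0],[0,0,0],0.46]]'
python3 -m jog '[[[0,0,0],[0,0,0],0.3],[[0,0,0],[0,0,0],0.2],[[0,0,0],[0,0,0],0.1],[[0,0,0],[0,0,0],-0.1],[[0,0,0],[0,0,0],-0.3],[[0,0,0],[0,0,0],-0.5],[[0,0,0],[0,0,0],-0.5],[[0,0,0],[0,0,0],-0.5]]' 60
python3 -c "
from h import *
want([564.1,150,25],-10.1,-30,22)"
```

```text
clock: 13.5
eef_pos: [562.1, 139.4, 44.3]
tcp_rot: [2.617, 0.0, 2.965]
contact_force: [0.6, -0.1, -0.2]
opening: 0.729
grasp_force: 0.0
clock: 14.3
eef_pos: [562.4, 139.0, 44.9]
tcp_rot: [2.617, 0.001, 2.965]
contact_force: [-1.5, -3.4, 5.6]
opening: 0.571
grasp_force: 62.6
t 14.3 target [562.2 139.2  44.1] now [562.4 139.   44.9] open 0.571 F [-1.5 -3.4  5.6] grip 62.6
turn [0.0008 0.0012 0.0003] shift in new frame [ 0.3 -0.3  0.8]
centre implied at d=22 [564.4 149.8  25.9]
```

```bash
python3 -m jog '[[[0,0,0],[0,0.0015,-0.0026],-0.5],[[0,0,0],[0,0.0015,-0.0026],-0.5],[[0,0,0],[0,0.0015,-0.0026],-0.5],[[0,0,0],[0,0.0015,-0.0026],-0.5],[[0,0,0],[0,0,0],-0.5],[[0,0,0],[0,0,0],-0.5]]'
python3 -m jog '[[[0.06,0,0],[0,0.0014,0],-0.5],[[0.11,0,0],[0,0.0025,0],-0.5],[[0.11,0,0],[0,0.0025,0],-0.5],[[0.11,0,0],[0,0.0025,0],-0.5],[[0.11,0,0],[0,0.0025,0],-0.5],[[0.11,0,0],[0,0.0025,0],-0.5],[[0.11,0,0],[0,0.0025,0],-0.5],[[0.11,0,0],[0,0.0025,0],-0.5],[[0.11,0,0],[0,0.0025,0],-0.5],[[0.107,0,0],[0,0.0025,0],-0.5],[[0,0,0],[0,0,0],-0.5],[[0,0,0],[0,0,0],-0.5]]'
python3 -c "
from h import *
want([564.1,150,25],-10.1,30,23.2)"
```

```text
clock: 14.9
eef_pos: [562.4, 139.2, 56.7]
tcp_rot: [2.617, 0.001, 2.965]
contact_force: [0.2, 0.5, -1.0]
opening: 0.57
grasp_force: 62.2
clock: 16.1
eef_pos: [565.8, 162.1, 56.9]
tcp_rot: [-2.623, -0.001, 2.966]
contact_force: [-1.0, -0.4, -2.5]
opening: 0.568
grasp_force: 62.7
t 16.1 target [566.1 161.4  45.1] now [565.8 162.1  56.9] open 0.568 F [-1.  -0.4 -2.5] grip 62.7
turn [ 0.0052 -0.0006  0.0012] shift in new frame [-0.5  5.4 10.5]
centre implied at d=22 [563.8 151.3  37.8]
```

```bash
python3 -m jog '[[[0.005,0,0],[0,0.001,0.0017],-0.5],[[0,0,0],[0,0.0015,0.0026],-0.5],[[0,0,0],[0,0.001,0.0017],-0.5],[[0,0,0],[0,0.0005,0.0009],-0.5],[[0,0,0],[0,0.0005,0.0009],-0.5],[[0,0,0],[0,0.0005,0.0009],-0.5],[[0,0,0],[0,0.0005,0.0009],-0.5],[[0,0,0],[0,0.0003,0.0004],-0.5],[[0,0,0],[0,0,0],-0.5],[[0,0,0],[0,0,0],-0.5]]'
python3 -m jog '[[[0,0,0],[0,0.0003,0.0004],-0.5],[[0,0,0],[0,0,0],-0.5],[[0,0,0],[0,0,0],-0.5]]'
```

```text
clock: 17.1
eef_pos: [566.3, 161.7, 46.2]
tcp_rot: [-2.616, 0.0, 2.965]
contact_force: [0.3, 0.4, -2.2]
opening: 0.568
grasp_force: 62.7
clock: 17.4
eef_pos: [566.2, 161.7, 45.7]
tcp_rot: [-2.616, 0.0, 2.965]
contact_force: [0.7, -0.3, -2.4]
opening: 0.57
grasp_force: 62.7
```

```bash
python3 -m jog '[[[0,0,0],[0,0.0003,0.0004],-0.5],[[0,0,0],[0,0,0],-0.5],[[0,0,0],[0,0,0],-0.5]]'
```

```text
clock: 17.7
eef_pos: [566.3, 161.7, 45.2]
tcp_rot: [-2.616, 0.0, 2.965]
contact_force: [0.2, 0.3, -2.5]
opening: 0.568
grasp_force: 62.7
```

```bash
python3 -m jog '[[[0,0,0],[0,0.0003,0.0004],-0.5],[[0,0,0],[0,0,0],-0.5],[[0,0,0],[0,0,0],-0.5]]';python3 -m jog '[[[0,0,0],[0,0.0003,0.0004],-0.5],[[0,0,0],[0,0,0],-0.5],[[0,0,0],[0,0,0],-0.5]]'
```

```text
clock: 18.0
eef_pos: [566.3, 161.8, 44.9]
tcp_rot: [-2.616, 0.001, 2.965]
contact_force: [-1.3, 0.7, 0.9]
opening: 0.571
grasp_force: 63.0
clock: 18.3
eef_pos: [566.3, 161.8, 44.9]
tcp_rot: [-2.616, 0.001, 2.965]
contact_force: [-1.6, -0.0, 5.7]
opening: 0.571
grasp_force: 63.5
```

The block is touching down. Same release, retreat and move aside as before.

```bash
python3 -m jog '[[[0,0,0],[0,0,0],0.18],[[0,0,0],[0,0,0],0.25],[[0,0,0],[0,0,0],0.35],[[0,0,0],[0,0,0],0.46],[[0,0,0],[0,0,0],0.46],[[0,0,0],[0,0,0],0.46]]'; python3 -m jog '[[[0,0,0],[0,0,-0.004],0.46],[[0,0,0],[0,0,-0.008],0.46],[[0,0,0],[0,0,-0.015],0.46],[[0,0,0],[0,0,-0.025],0.46],[[0,0,0],[0,0,-0.035],0.46],[[0,0,0],[0,-0.02,-0.03],0.46],[[-0.13,0,0],[0,-0.02,-0.02],0.46],[[-0.13,0,0],[0,-0.02,0],0.46],[[-0.13,0,0],[0,-0.02,0],0.46],[[-0.13,0,0],[0,-0.02,0],0.46],[[-0.13,0,0],[0,-0.02,0],0.46],[[-0.13,0,0],[0,-0.02,0],0.46]]'
python3 -m jog '[[[-0.1285,0.005,0.004],[0,-0.035,-0.02],0.46],[[-0.128,0,0],[0,-0.035,-0.02],0.46],[[0,0,0],[0,-0.035,-0.02],0.46],[[0,0,0],[0,-0.035,-0.02],0.46],[[0,0,0],[0,-0.035,-0.02],0.46],[[0,0,0],[0,0,0],0.46]]'
python3 - <<'E'
from h import *
im=r.grab_frame("top")
for t in(100,112,120):
  try:c,l,a,q=topface(im,(250,145,290,210),t);print(t,c,l,a)
  except Exception as e:print(e)
f=lambda a,k:cv2.resize(a,None,fx=k,fy=k,interpolation=cv2.INTER_CUBIC)
cv2.imwrite("pics/t3.png",np.hstack([f(im[140:220,225:305],5),f(r.grab_frame("scene")[150:230,250:330],5)])[:,:,::-1])
E
```

```text
clock: 18.9
eef_pos: [566.3, 161.8, 44.2]
tcp_rot: [-2.616, 0.0, 2.965]
contact_force: [-0.6, -0.6, -0.3]
opening: 0.727
grasp_force: 0.0
clock: 20.1
eef_pos: [556.3, 99.4, 199.0]
tcp_rot: [2.881, 0.007, 2.966]
contact_force: [-1.1, -0.0, -0.5]
opening: 0.735
grasp_force: 0.0
clock: 20.7
eef_pos: [520.4, -100.1, 214.5]
tcp_rot: [2.635, -0.003, 2.96]
contact_force: [-0.3, 0.2, 0.6]
opening: 0.734
grasp_force: 0.0
100 [568.81897404 149.57041838] [np.float64(142.8058531008973), np.float64(34.80316737190251)] -9.823376936725504
112 [568.98511284 151.88391308] [np.float64(140.8592919752146), np.float64(16.02248084698671)] -9.63446024915911
120 [582.57856968 149.15365127] [np.float64(68.97113424946781), np.float64(10.879986194770016)] -10.56237112460229
```

View pics/t3.png

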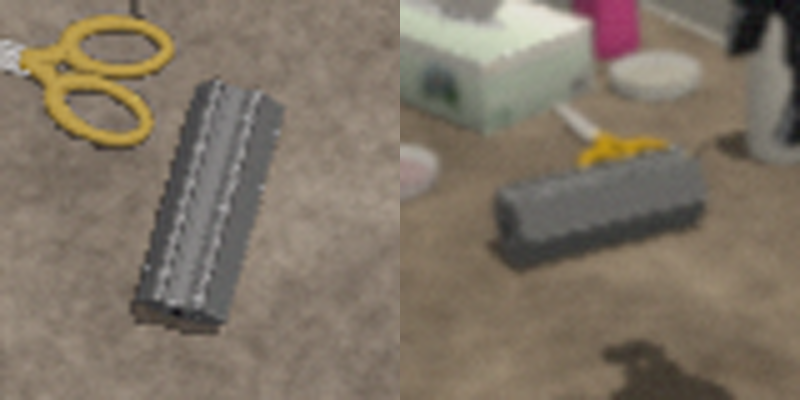

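The trough is on top, running down the middle of the top face from about (235,90) to (180,305) in the top crop. The block lies flat in its original place and the robot touches nothing. Handing in.

```bash
python3 -c "
from rig import r
print(r.sign_off())"
```

```text
the job is handed in; nothing more can be done
None
```

I rolled the left block two flats, resting it on its flat after each turn. It now lies trough-up within about 2 mm of where it was, and I handed the job in at about 21 s without touching the right-hand block, the dish or the pot.

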